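Clear the bearing carrier and hold its retaining ring squeezed to the marks in the bore

TASK

Clear the two things lying across the bearing carrier, putting the drift punch in the tray with the hand tools and the spring plunger in the tray with the brass fittings, then pick up the wire retaining ring by its two upright tangs and squeeze it until the outer sides of the tangs are 21 mm apart, the width marked by the two scribed lines on the carrier's rim; never pinch the tangs nearly together, which spoils the ring. Lower the ring level into the bore to its groove, below the rim and above the bearing, with the tangs at the scribed lines, and finish while still holding it there, steady at that gap and touching neither bore nor bearing, so that it can be checked before anyone lets it spring home. Leave the other things on the bench where they are.

Things in the scene. Friction and masses are not known exactly. Their poses are not given: they have to be found in the camera images.
- carrier: aluminium bearing carrier, fixed: 130 mm square flange 12 mm thick, round boss 104 mm in diameter and 40 mm high with an open 80 mm bore. A ball bearing fills the bore up to 14 mm below the rim. Ring groove in the bore wall 3 to 10 mm below the rim. Origin: centre of the underside. Two thin dark scribed lines 21 mm apart on the rim's -x side, along x, at y = -10.5 and +10.5 mm
- bore (a point): centre of the bore at the middle of the ring groove, 6.5 mm below the rim (33.5 mm above the bench)
- ring: loose retaining ring of 5 mm round spring wire, 84 mm outside diameter when free (too wide for the bore), 68 g, flat on the bench. Origin: centre of its circle, on its underside; +x points from its open gap to its closed back. At each wire end a tang stands upright to 32 mm above the underside. Free, the tangs are 56 mm apart over their outer sides; about 0.35 N per mm squeezes them: 12 N for 21 mm
- ring_mid (a point): point on the ring's back part, 5.8 mm from its origin along +x, at the wire's axis (2.5 mm above the underside): the centre of the ring's outline when squeezed to the marks, then 73.5 mm across. The point midway between the tangs then lies 33.2 mm from here along the ring's -x (36.1 mm when free)
- tang_left (a point): on the axis of the 5 mm round tang at the ring's +y end, 22 mm above the ring's underside (10 mm below the tang's top). Free, the tang axes are 51 mm apart, 16 mm at the marks
- tang_right (a point): the same on the tang at the -y end
- punch: dark grey eight-sided drift punch, 148 mm long (along its y), 12 mm thick, 110 g, lying across the carrier's rim on the side nearer the scribed lines, its underside 40 mm above the bench. Origin: middle of its underside
- plunger: chrome spring plunger, 117 mm long (along its y), 18 mm thick, 120 g, lying across the carrier's rim on the side away from the scribed lines, underside 40 mm above the bench. Origin: middle of its underside. Solid round body 16 mm in diameter from y = +25 to +58 mm, head 18 mm in diameter from y = -43 to -59 mm, thin shank with a coil spring between
- tools_tray: fixed shallow steel tray, 170 x 210 x 24 mm (x, y, z), walls and floor 3 mm, with a combination spanner and a tap wrench fixed in its +x half (up to 23 mm high); the -x half is empty (80 mm wide, 204 mm long). Origin: centre of its underside
- parts_tray: fixed shallow steel tray of the same size, with two brass hose fittings and a plain steel bush fixed in its +x half (up to 34 mm high); the -x half from x = -82 to +10 mm is empty. Origin: centre of its underside
- chuck: bystander: steel drill chuck standing on the bench, 43 mm diameter, 50 mm tall. Origin: centre of its underside
- circlip_pliers: bystander: circlip pliers with red grips lying on the bench, 163 mm long (along its y), 60 mm wide, 14 mm thick. Origin: centre of its underside
- lapping_stick: bystander: wooden valve lapping stick lying on the bench behind the carrier, 105 mm long, 29 mm thick. Origin: centre of its underside

How it is judged (in metres and radians):
On the way, in this order (a step that is already met when the one before it is completed fails the run):
1. the drift punch lies released in the hand-tools tray and the spring plunger lies released in the brass-fittings tray (x of punch in the frame of tools_tray between -0.08 and 0.08 m and y of punch in the frame of tools_tray between -0.1 and 0.1 m and z of punch in the frame of tools_tray between -0.005 and 0.035 m and x of plunger in the frame of parts_tray between -0.08 and 0.08 m and y of plunger in the frame of parts_tray between -0.1 and 0.1 m and z of plunger in the frame of parts_tray between -0.005 and 0.035 m and contact force between the fingers and punch below 0.1 N and contact force between the fingers and plunger below 0.1 N), for 0.2 s.
2. the ring is lifted clear of the bench by the fingers, squeezed to the marked gap (10 to 22 mm between the axes of its tangs) (height (world z) of ring_mid above 0.03 m and contact force between the fingers and ring above 1 N and distance between tang_left and tang_right between 0.01 and 0.022 m), for 0.2 s.
At the end, for the whole second after the job is handed in: Fingers hold the ring in the bore: tang axes 13 to 19 mm apart, a tang each side of the mark's middle within 17 mm, ring centred within 4.5 mm, within 4 mm of groove height, level within 0.12 rad, touching carrier under 0.5 N, still; punch in the tools tray, plunger in the fittings tray (x of punch in the frame of tools_tray between -0.08 and 0.08 m and y of punch in the frame of tools_tray between -0.1 and 0.1 m and z of punch in the frame of tools_tray between -0.005 and 0.035 m and x of plunger in the frame of parts_tray between -0.08 and 0.08 m and y of plunger in the frame of parts_tray between -0.1 and 0.1 m and z of plunger in the frame of parts_tray between -0.005 and 0.035 m and contact force between the fingers and ring above 1 N and distance between tang_left and tang_right between 0.013 and 0.019 m and horizontal distance between ring_mid and bore below 0.0045 m and z of ring_mid in the frame of bore between -0.004 and 0.0035 m and angle between ring's own z axis and vertical below 0.12 rad and y of tang_left in the frame of carrier between 0.002 and 0.017 m and y of tang_right in the frame of carrier between -0.017 and -0.002 m and x of tang_left in the frame of carrier below -0.02 m and contact force between ring and carrier below 0.5 N and linear speed of ring below 0.01 m/s); the arm keeps its last pose, push and grip.
It fails at once if the ring's tangs are pinched to less than 9 mm between their axes (14 mm over their outer sides) (distance between tang_left and tang_right below 0.009 m).
It fails at once if a bystander (drill chuck, circlip pliers, lapping stick) is moved more than 30 mm (distance of any of chuck, circlip_pliers, lapping_stick from where it was at the start of the episode above 0.03 m).
It also fails if it takes over 67 s, if anything falls off the work surface, if the arm or the gripper's body presses on something with over 40 N, if the wrist force passes 120 N, or if a joint passes its speed limit or range.

ROBOT

A 7-joint arm with a two-finger parallel gripper is mounted at the origin on a cart in front of the work surface, level with it; the furniture and walls round the work are solid. World frame = base frame: x ahead of the robot, y to its left, z up, the work surface at z = 0. Lengths are in m, angles in degrees, forces in N, time in s.
With the tool pointing down it reaches from about 0.35 to 0.775 m from the base axis. Payload 3.1 kg.
Tool frame: the origin (TCP) lies at the very end of the fingers, on their centre line; the grasp point (between the pads) lies 19 mm behind it; z points along the fingers, y is the line along which they close (so a half turn about z gives the same grasp; the last joint's range is limited). The gripper opens to 85 mm and grips with 20 to 120 N. Pads are 22 mm wide; open, the fingers measure 114 mm over their backs; the gripper's body (76 mm by 85 mm) begins 54 mm behind the grasp point. The pads swing forward as they close: fully open they stand 13 mm farther back than shut.
Start: joints at [-69.368, 17.813, 0.802, 86.603, -0.252, 75.585, -1.558], TCP at [0.215, 0.506, 0.231] pointing down, gripper open.
Joint ranges: [-154.91, 154.91], [-16.99, 109.72], [-72.82, 74.43], [7.12, 147.25], [-82.49, 262.49], [11.32, 116.49], [-174.64, 174.64]. Speed limits (degrees/s): [159.86, 159.86, 180, 180, 180, 180, 180].

INTERFACE

Orientations are given as [roll, pitch, yaw] about the fixed x, y, z axes, in that order (R = Rz(yaw) Ry(pitch) Rx(roll)).
In Python, from bench import r gives the robot as it stands. The module is installed in compiled form; this text tells all that it offers.
- The arm moves only by the tool move_arm, never from a script. Its argument "targets" is one flat list of numbers, 5 for each row, row after row: the finger opening in cm, from 0 to 8.54, then the shift along the tool's x, y, z in cm, then the turn about the tool's z in rad. A call has 1 to 20 rows; each row shifts and turns the commanded pose from where the row before left it, along the tool's axes as they then stand; what a row does not reach is not made up. A row lasts 1/12 s, in which the tool goes at most 41.7 mm and 7.16 degrees, less where a joint would pass 70% of its speed; a pose out of reach is approached as far as the arm can. A call with a gripper value outside its range is refused whole. The fingers move at their own pace and stop on an object; the grip force is fixed at half the most. Time passes only in rows, so rows that do not move let the fingers close. It gives the time, the measured TCP pose, the force, the opening and the grip force at its end, in the units of the state.
- r.observe(): the state, without advancing time (a new reading comes with each control period).
- r.grab_frame(name): name is "side" or "top" or "wrist"; returns (picture, depth): 420x560x3 uint8, red, green, blue; 420x560 float32, m along the optical axis (not along the pixel's ray), 0 where there is no reading.
- r.calibration(name): a dict with "fov_y" (degrees; the focal length in pixels is half the picture's height over the tangent of half this angle, whatever the lens; pixels are square), "cx", "cy" (the principal point, pixels), "pose" (4x4, takes a point from camera to world coordinates). Camera axes: x right, y up, looking along -z (the intrinsics and any distortion apply to the point x, -y, -z); pixel columns grow to the right and rows downward; lengths in m; the calibration is good to about 2 mm. A picture is of the moment at which its call begins: read the wrist's pose just before it. calibration takes no time and is no camera call; for the wrist camera it gives the pose at the moment of the call.
- r.finish_job(): hands the job in; it is judged then, once.
The state is a dict: "time": time; "qpos": joint angles; "joint_vel": joint speeds; "tau": joint torques, N m; "tcp_pos": TCP position; "tool_rot": TCP orientation; "contact_force": force on the tool from outside, world axes, zero at the start; "ft_torque": the same for the moment, N m; "grip_width": finger opening in m; "gripper_force": force on a finger pad.
Only numpy, scipy, OpenCV 4.12 (cv2) and the standard library are available. Lean on these libraries where they do the work, as an engineer would, in place of code of your own. Each camera call takes 0.05 s, during which the arm holds its last target. There are 200 camera calls.

## Working session

There is one attempt and no reset: what is moved stays moved. The work goes in short steps, Python scripts to look and compute and a tool call to move; the robot and the scene stay as the last step left them, time stands still between calls to the robot, and variables do not carry over. Pictures are saved under pics/ and viewed, at most 13 in all, crops included, and the job is handed in when it is done.

Besides the shell and the picture viewer there is one more tool, called after "Call:" as name(argument=value, ...) on one line, values as JSON. move_arm: Moves the arm, as the interface text tells. Its arguments: {"type":"object","properties":{"targets":{"type":"array","items":{"type":"number"}}},"required":["targets"]}

```bash
mkdir -p pics; cat > h.py <<'E'
import numpy as np, cv2
from bench import r
def cloud(name):
    c=r.calibration(name); img,d=r.grab_frame(name)
    return img,d,c
def ray(c,u,v,z):
    f=210/np.tan(np.radians(c["fov_y"]/2)); T=np.array(c["pose"])
    u=np.atleast_1d(u).astype(float);v=np.atleast_1d(v).astype(float)
    D=np.stack([(u-c["cx"])/f,-(v-c["cy"])/f,-np.ones_like(u)],1)@T[:3,:3].T
    o=T[:3,3]; return o+D*((z-o[2])/D[:,2])[:,None]
def pts(c,d):
    f=210/np.tan(np.radians(c["fov_y"]/2)); T=np.array(c["pose"])
    v,u=np.indices(d.shape); P=np.stack([(u-c["cx"])/f*d,-(v-c["cy"])/f*d,-d],-1)
    return P@T[:3,:3].T+T[:3,3]
E
python3 - <<'E'
from h import *
for n in("top","side"):
    i,d,c=cloud(n); cv2.imwrite(f"pics/{n}0.png",i[...,::-1]); np.savez(f"{n}0.npz",i=i,d=d); print(n,{k:c[k] for k in c})
print(r.observe())
E
```

```text
top {'fov_y': 52.210823424055775, 'cx': 283.32862398872857, 'cy': 207.076229569083, 'pose': array([[-1.50842119e-01,  9.63984902e-01, -2.19042837e-01,
         4.39711585e-01],
       [-9.88557853e-01, -1.47128326e-01,  3.32659875e-02,
         1.70412872e-02],
       [-1.59496294e-04,  2.21554429e-01,  9.75147994e-01,
         9.25801839e-01],
       [ 0.00000000e+00,  0.00000000e+00,  0.00000000e+00,
         1.00000000e+00]])}
side {'fov_y': 52.427553110217325, 'cx': 284.1577625712153, 'cy': 215.70369499817858, 'pose': array([[ 0.96862846,  0.15344227, -0.19548497,  0.40934342],
       [-0.24820882,  0.55840521, -0.79156554, -0.89608498],
       [-0.01229979,  0.81525401,  0.5789729 ,  0.72717163],
       [ 0.        ,  0.        ,  0.        ,  1.        ]])}
{'time': 0.1, 'qpos': array([-69.36884397,  17.85734339,   0.80144688,  86.68532156,
        -0.25407232,  75.58544457,  -1.5565935 ]), 'joint_vel': array([ 0.04191417, -0.05286027,  0.01504008, -0.20770491, -0.00738744,
        0.07138342,  0.04319939]), 'tau': array([ 1.04905925e-03, -3.80849576e+01,  1.47019713e-01, -2.31239748e+01,
        1.24924706e-02,  8.11715727e-03, -2.15605138e-05]), 'tcp_pos': array([0.21479015, 0.50558438, 0.23029745]), 'tool_rot': array([-1.79873705e+02,  3.25279634e-03,  1.56985623e+02]), 'contact_force': array([ 1.11988325, -0.295724  , -0.26183033]), 'ft_torque': array([-0.01644995,  0.02740026, -0.00652568]), 'gripper_force': 0.0, 'grip_width': 0.08539508840462305}
```

View pics/top0.png

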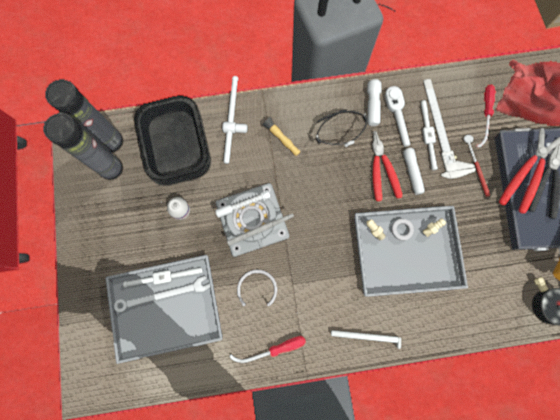

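View pics/side0.png

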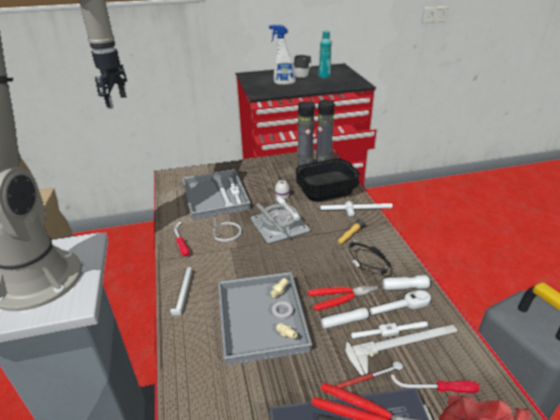

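The top view shows the carrier at about (252,218) with the punch (lower) and plunger (upper) across it. The ring is at (257,290) with its gap toward the robot, the tools tray at (163,308) and the parts tray at (410,250). The side view agrees. I'll zoom in and measure with depth.

```bash
python3 - <<'E'
from h import *
z=np.load("top0.npz"); i,d=z["i"],z["d"]; c=r.calibration("top")
cv2.imwrite("pics/zoom.png",cv2.resize(i[165:325,200:310,::-1],None,fx=3.7,fy=3.7,interpolation=cv2.INTER_CUBIC))
P=pts(c,d)
def at(u,v): return np.round(np.median(P[v-1:v+2,u-1:u+2].reshape(-1,3),0),4)
for n,u,v in [("bench",300,300),("chuck",177,207),("tray floor",165,335),("ptray floor",410,275)]: print(n,at(u,v))
for n,corn in {"tools":[(107,292),(212,257),(220,342),(117,360)],"parts":[(356,212),(461,206),(467,287),(362,296)]}.items():
    q=ray(c,*zip(*corn),0.024); print(n,q.round(3).tolist(),q.mean(0).round(3))
# heights map carrier
sub=P[165:270,205:300]; h=sub[...,2]
m=(h>0.044)&(h<0.07); n,l,s,cc=cv2.connectedComponentsWithStats(m.astype(np.uint8))
for k in range(1,n):
    if s[k,4]>25:
        q=sub[l==k]; print(s[k],q.mean(0).round(4),q[:,2].max().round(4), np.linalg.svd(q[:,:2]-q[:,:2].mean(0),full_matrices=False)[2][0])
m=(h>0.033)&(h<0.043); q=sub[m]; print("rim",m.sum(),np.median(q,0),cv2.minEnclosingCircle((q[:,:2]*1000).astype(np.float32)))
sub=P[262:318,230:285];h=sub[...,2];m=(h>0.012)&(h<.05); n,l,s,cc=cv2.connectedComponentsWithStats(m.astype(np.uint8),connectivity=8)
for k in range(1,n):
    q=sub[l==k]; print("tang",s[k]+[230,262,0,0,0],q.mean(0).round(4),q[:,2].max())
E
```

```text
bench [ 0.4435 -0.0191 -0.0009]
chuck [0.6722 0.2095 0.0424]
tray floor [ 4.157e-01  2.691e-01 -1.000e-04]
ptray floor [ 0.4595 -0.2595  0.002 ]
tools [[0.519, 0.373, 0.024], [0.559, 0.151, 0.024], [0.386, 0.154, 0.024], [0.383, 0.362, 0.024]] [0.462 0.26  0.024]
parts [[0.608, -0.167, 0.024], [0.587, -0.393, 0.024], [0.417, -0.364, 0.024], [0.432, -0.146, 0.024]] [ 0.511 -0.267  0.024]
[ 11  26  55  27 347] [0.6554 0.0711 0.0523] 0.0598 [ 0.22331368 -0.97474663]
[ 22  49  67  32 366] [0.5962 0.0473 0.0492] 0.0547 [ 0.26545869 -0.96412224]
rim 588 [0.62888322 0.0579874  0.03874723] ((669.857177734375, 83.5822982788086), 99.52562713623047)
tang [243 304   2   2   4] [0.4519 0.0975 0.0297] 0.031108923656877563
tang [267 304   3   2   6] [0.4443 0.0481 0.0304] 0.03248564500032969
```

View pics/zoom.png

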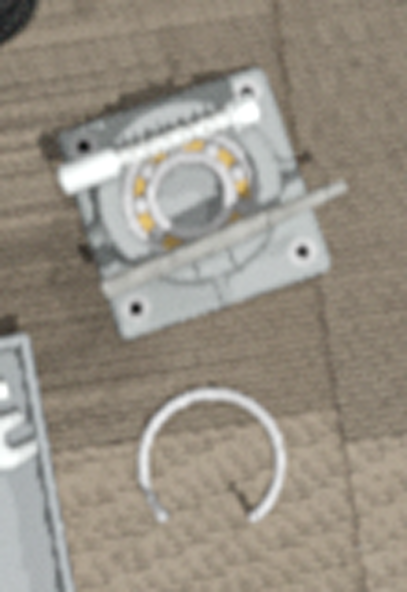

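The zoom shows the plunger body (thick end) at left, +y, and its head at right. The punch lies below, with the scribed lines on the robot side at about (205,265) and (222,290). The ring gap faces the robot, with tangs about 50 mm apart as expected. I'm moving over the carrier for a closer look.

Call:
move_arm(targets=[8.5, -2.94, -1.44, -0.28, 0, 8.5, -2.94, -1.44, -0.28, 0, 8.5, -2.94, -1.44, -0.28, 0, 8.5, -2.94, -1.44, -0.28, 0, 8.5, -2.94, -1.44, -0.28, 0, 8.5, -2.94, -1.44, -0.28, 0, 8.5, -2.94, -1.44, -0.28, 0, 8.5, -2.94, -1.44, -0.28, 0, 8.5, -2.94, -1.44, -0.28, 0, 8.5, -2.94, -1.44, -0.28, 0, 8.5, -2.94, -1.44, -0.28, 0, 8.5, -2.94, -1.44, -0.28, 0, 8.5, -2.94, -1.44, -0.28, 0, 8.5, -2.94, -1.44, -0.28, 0, 8.5, -2.94, -1.44, -0.28, 0, 8.5, -2.94, -1.44, -0.28, 0, 8.5, -2.94, -1.44, -0.28, 0, 8.5, -2.94, -1.44, -0.28, 0])

```text
time: 1.6
tcp_pos: [0.6013, 0.0596, 0.2812]
tool_rot: [-180.0, -0.1, 157.0]
contact_force: [-0.1, 0.1, -0.2]
grip_width: 0.0845
gripper_force: 0.0
```

Call:
move_arm(targets=[8.5, 0, 0, 0, 0.112, 8.5, 0, 0, 0, 0.112, 8.5, 0, 0, 0, 0.112, 8.5, 0, 0, 0, 0.112, 8.5, 0, 0, 0, 0.112, 8.5, 0, 0, 0, 0.112, 8.5, 0, 0, 0, 0.112, 8.5, 0, 0, 0, 0.112, 8.5, 0, 0, 0, 0, 8.5, 0, 0, 0, 0])

```text
time: 2.43
tcp_pos: [0.6005, 0.0609, 0.2811]
tool_rot: [-179.9, -0.0, 105.8]
contact_force: [-0.8, 0.1, 0.2]
grip_width: 0.0851
gripper_force: 0.0
```

```bash
cat >> h.py <<'E'
def go(x,y,z,yaw):
    s=r.observe(); p=s["tcp_pos"]; a=s["tool_rot"]; w=np.radians(a[2])
    d=np.array([x,y,z])-p; turn=-((yaw-a[2]+90)%180-90)
    X=np.array([np.cos(w),np.sin(w)]);Y=np.array([np.sin(w),-np.cos(w)])
    w2=w-np.radians(turn); X2=np.array([np.cos(w2),np.sin(w2)]);Y2=np.array([np.sin(w2),-np.cos(w2)])
    print("t",s["time"],"tcp",p.round(4),"rot",a.round(2))
    print("shift cm first:",(100*np.array([X@d[:2],Y@d[:2],-d[2]])).round(2),"| turn rad",np.radians(turn).round(3),"| shift after turn:",(100*np.array([X2@d[:2],Y2@d[:2],-d[2]])).round(2))
E
python3 - <<'E'
from h import *
c=r.calibration("wrist"); i,d=r.grab_frame("wrist"); np.savez("w1.npz",i=i,d=d,**c); cv2.imwrite("pics/w1.png",i[...,::-1])
s=r.observe(); print(s["time"],s["tcp_pos"],s["tool_rot"]); T=np.array(c["pose"]); print(c["fov_y"],T.round(3))
z=np.load("top0.npz"); P=pts(r.calibration("top"),z["d"])
for n,(u0,u1,v0,v1) in {"tools":(98,230,245,372),"parts":(345,478,195,305)}.items():
    q=P[v0:v1,u0:u1].reshape(-1,3); q=q[(q[:,2]>.014)&(q[:,2]<.03)]; print(n,len(q),cv2.minAreaRect((q[:,:2]*1000).astype(np.float32)))
E
```

```text
2.4833 [0.60056843 0.06085847 0.28126783] [-1.79950817e+02 -5.57321472e-03  1.05807538e+02]
70.3319938147928 [[ 0.962 -0.261 -0.077  0.581]
 [ 0.272  0.922  0.276  0.132]
 [-0.001 -0.287  0.958  0.423]
 [ 0.     0.     0.     1.   ]]
tools 1621 ((470.3055725097656, 262.85150146484375), (175.09791564941406, 216.5016632080078), 3.6607913970947266)
parts 1596 ((528.49072265625, -265.65008544921875), (216.26588439941406, 211.9268035888672), 85.97103118896484)
```

View pics/w1.png

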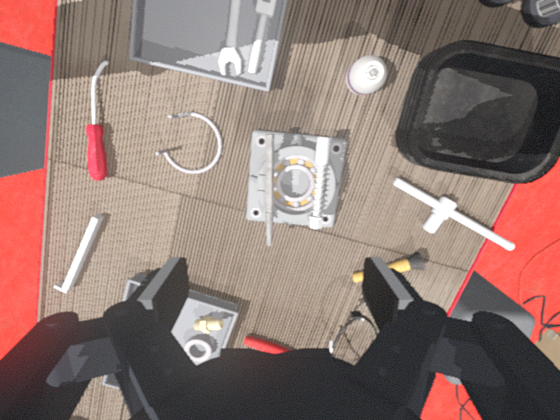

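The wrist image shows the punch from (268,138) to (268,245), the plunger body at (322,150) with its head at (316,222), and the flange corners at (251,131), (343,136), (340,228) and (246,225). The ring tangs are near (170,115) and (160,152). Computing positions.

```bash
python3 - <<'E'
from h import *
z=np.load("w1.npz"); c=dict(fov_y=float(z["fov_y"]),cx=float(z["cx"]),cy=float(z["cy"]),pose=z["pose"])
def sh(n,uv,h): q=ray(c,*zip(*uv),h)[:,:2]; print(n,q.round(4).tolist(),"mean",q.mean(0).round(4),"yaw",np.degrees(np.arctan2(q[0,1]-q[1,1],q[0,0]-q[1,0])).round(1)-90,"len",np.linalg.norm(q[0]-q[1]).round(4)); return q
sh("punch",[(268,138),(268,245)],.046)
sh("plunger",[(322,138),(315,228)],.049)
q=sh("flange",[(251,131),(246,225),(340,228),(343,136)],.012)
P=pts(c,z["d"]); sub=P[105:260,225:365]; h=sub[...,2]
for nm,u0,u1 in (("punch",255,285),("plung",303,335)):
    s=P[130:250,u0:u1]; s=s[(s[...,2]>.045)&(s[...,2]<.065)]; m=s[:,:2].mean(0); v=np.linalg.svd(s[:,:2]-m,full_matrices=False)[2][0]; t=(s[:,:2]-m)@v
    print(nm,len(s),(m+v*(t.min()+t.max())/2).round(4),v,t.max()-t.min(),s[:,2].max())
go(.6,.055,.15,105)
E
```

```text
punch [[0.5789, 0.1057], [0.6171, -0.0328]] mean [0.598  0.0365] yaw 15.400000000000006 len 0.1437
plunger [[0.6427, 0.1239], [0.6709, 0.0095]] mean [0.6568 0.0667] yaw 13.799999999999997 len 0.1178
flange [[0.5544, 0.106], [0.5808, -0.0257], [0.7152, 0.0075], [0.6752, 0.1334]] mean [0.6314 0.0553] yaw 11.299999999999997 len 0.1343
punch 907 [0.5984 0.0392] [-0.26018589  0.96555854] 0.14842321407061537 0.05361853145946344
plung 954 [0.6559 0.0684] [-0.2235725  0.9746873] 0.11715697106170564 0.05902247421851975
t 2.4833 tcp [0.6006 0.0609 0.2813] rot [-1.7995e+02 -1.0000e-02  1.0581e+02]
shift cm first: [-0.55 -0.21 13.13] | turn rad 0.014 | shift after turn: [-0.55 -0.21 13.13]
```

Call:
move_arm(targets=[5, -1.02, -0.41, 2.2, 0.012, 5, -1.02, -0.41, 2.2, 0, 5, 0, 0, 2.6, 0, 5, 0, 0, 2.6, 0, 5, 0, 0, 2.6, 0, 5, 0, 0, 2.6, 0, 5, 0, 0, 2.6, 0, 5, 0, 0, 2.6, 0, 5, 0, 0, 1.6, 0, 5, 0, 0, 1.0, 0, 5, 0, 0, 1.0, 0, 5, 0, 0, 0.78, 0, 5, 0, 0, 0, 0, 0.6, 0, 0, 0, 0, 0.6, 0, 0, 0, 0, 0.6, 0, 0, 0, 0, 0.6, 0, 0, 0, 0, 0.6, 0, 0, 0, 0, 0.6, 0, 0, 0, 0, 0.6, 0, 0, 0, 0])

```text
time: 4.15
tcp_pos: [0.5896, 0.0361, 0.038]
tool_rot: [-178.9, -0.2, 105.0]
contact_force: [-15.9, -4.4, 13.7]
grip_width: 0.0108
gripper_force: 56.5
```

I commanded 6 mm too much descent. I'll lift gently and check.

Call:
move_arm(targets=[0.6, 0, 0, -0.3, 0, 0.6, 0, 0, -0.3, 0, 0.6, 0, 0, -0.5, 0, 0.6, 0, 0, -0.8, 0, 0.6, 0, 0, 0, 0])

```text
time: 4.57
tcp_pos: [0.6014, 0.039, 0.06]
tool_rot: [179.6, 0.1, 105.0]
contact_force: [1.0, 0.1, -1.6]
grip_width: 0.0098
gripper_force: 58.5
```

Call:
move_arm(targets=[0.6, 0, 0, -2, 0, 0.6, 0, 0, -3, 0, 0.6, 0, 0, -3, 0, 0.6, 0, 0, -3, 0, 0.6, 0, 0, -1, 0, 0.6, 0, 0, 0, 0])

```text
time: 5.07
tcp_pos: [0.6022, 0.0387, 0.1824]
tool_rot: [179.3, 0.1, 105.0]
contact_force: [-0.5, -0.1, -1.2]
grip_width: 0.0097
gripper_force: 58.7
```

```bash
python3 - <<'E'
from h import *
for n in("wrist",):
    c=r.calibration(n); i,d=r.grab_frame(n); np.savez("w2.npz",i=i,d=d,**c); cv2.imwrite("pics/w2.png",i[...,::-1])
P=pts(c,d); o=r.observe(); t=o["tcp_pos"]
m=(abs(P[...,2]-t[2])<.03)&(np.linalg.norm(P[...,:2]-t[:2],axis=2)<.1); s=P[m]; print(len(s),s.min(0),s.max(0))
print(o["grip_width"],o["contact_force"]); go(.427,.260,.10,93.7)
E
```

```text
6928 [ 0.57696639 -0.00845366  0.1858814 ] [0.61836409 0.11238791 0.20928684]
0.009819456335933249 [ 0.03771336 -0.48948022 -1.69826709]
t 5.1167 tcp [0.6002 0.0388 0.1793] rot [1.7965e+02 5.0000e-02 1.0497e+02]
shift cm first: [ 25.84 -11.02   7.93] | turn rad 0.197 | shift after turn: [ 23.19 -15.85   7.93]
```

View pics/w2.png

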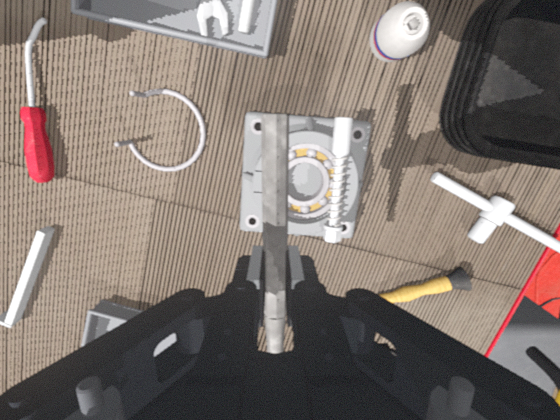

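The punch is held centrally and level, and the carrier is still bearing the plunger. On to the tools tray.

Call:
move_arm(targets=[0.6, 0, 0, 0, 0.0985, 0.6, 0, 0, 0, 0.0985, 0.6, 2.58, -1.76, 0, 0, 0.6, 2.58, -1.76, 0, 0, 0.6, 2.58, -1.76, 0, 0, 0.6, 2.58, -1.76, 0, 0, 0.6, 2.58, -1.76, 0, 0, 0.6, 2.58, -1.76, 0, 0, 0.6, 2.58, -1.76, 0, 0, 0.6, 2.58, -1.76, 0, 0, 0.6, 2.58, -1.76, 0, 0, 0.6, 0, 0, 2.8, 0, 0.6, 0, 0, 2.8, 0, 0.6, 0, 0, 2.8, 0, 0.6, 0, 0, 2.0, 0])

```text
time: 6.37
tcp_pos: [0.4223, 0.2594, 0.0689]
tool_rot: [-179.7, 0.2, 93.7]
contact_force: [0.3, 0.4, -1.1]
grip_width: 0.01
gripper_force: 58.8
```

```bash
python3 - <<'E'
from h import *
o=r.observe();c=r.calibration("wrist"); i,d=r.grab_frame("wrist"); np.savez("w3.npz",i=i,d=d,**c)
P=pts(c,d); q=P[(P[...,2]>.015)&(P[...,2]<.03)]; 
q=q[(abs(q[:,0]-.47)<.13)&(abs(q[:,1]-.26)<.14)]
print(q.min(0),q.max(0)); 
# walls near row y=.26+-.05: histogram x
for y0 in(.2,.22,.24,.3): 
    s=q[abs(q[:,1]-y0)<.008]; h,e=np.histogram(s[:,0],bins=np.arange(.36,.6,.006)); print(y0,[(round(a,3),int(b)) for a,b in zip(e,h) if b>3])
print(o["contact_force"],o["grip_width"]);go(.428,.26,.007,93.7)
E
```

```text
[0.37656924 0.1545783  0.01500136] [0.56232155 0.37337369 0.02841268]
0.2 [(np.float64(0.534), 7), (np.float64(0.552), 233), (np.float64(0.558), 66)]
0.22 [(np.float64(0.384), 125), (np.float64(0.39), 45), (np.float64(0.552), 285), (np.float64(0.558), 39)]
0.24 [(np.float64(0.384), 214), (np.float64(0.522), 12), (np.float64(0.528), 9), (np.float64(0.534), 15), (np.float64(0.54), 5), (np.float64(0.552), 338), (np.float64(0.558), 11)]
0.3 [(np.float64(0.378), 142), (np.float64(0.384), 139), (np.float64(0.486), 169), (np.float64(0.492), 184), (np.float64(0.546), 360), (np.float64(0.552), 92)]
[ 0.25358331  0.41473843 -1.09883457] 0.010011255630169516
t 6.4167 tcp [0.42   0.2577 0.0657] rot [-179.38    0.42   93.72]
shift cm first: [0.17 0.81 5.87] | turn rad 0.0 | shift after turn: [0.17 0.81 5.87]
```

Call:
move_arm(targets=[0.6, 0.1, 0.4, 2.0, 0, 0.6, 0.1, 0.4, 2.0, 0, 0.6, 0, 0, 1.2, 0, 0.6, 0, 0, 0.6, 0, 0.6, 0, 0, 0, 0, 2.8, 0, 0, 0, 0, 2.8, 0, 0, 0, 0, 2.8, 0, 0, 0, 0, 2.8, 0, 0, -0.5, 0, 2.8, 0, 0, -1.5, 0, 2.8, 0, 0, -3, 0, 2.8, 0, 0, -3, 0, 2.8, 0, 0, -3, 0, 2.8, 0, 0, -3, 0, 2.8, 0, 0, -2, 0, 5, 0, 0, 0, 0])

```text
time: 7.75
tcp_pos: [0.4367, 0.2647, 0.1811]
tool_rot: [179.4, -0.4, 93.7]
contact_force: [0.1, 0.2, 0.6]
grip_width: 0.0387
gripper_force: 0.0
```

```bash
python3 - <<'E'
from h import *
o=r.observe();c=r.calibration("wrist"); i,d=r.grab_frame("wrist")
P=pts(c,d); v=(abs(P[...,0]-.43)<.035)&(abs(P[...,1]-.26)<.095)&(P[...,2]>.007)&(P[...,2]<.03); q=P[v]
m=q.mean(0); print(len(q),m,q.min(0),q.max(0))
go(.656-.2236*.041,.068+.9747*.041,.2,102.9)
E
```

```text
1436 [0.4322479  0.2743203  0.01301926] [0.42292556 0.19004881 0.00736037] [0.44054764 0.33772882 0.0165349 ]
t 7.8 tcp [0.4352 0.264  0.1785] rot [179.63  -0.26  93.67]
shift cm first: [-16.93  20.12  -2.15] | turn rad -0.161 | shift after turn: [-19.94  17.14  -2.15]
```

Call:
move_arm(targets=[5, 0, 0, 0, -0.0805, 5, 0, 0, 0, -0.0805, 5, -2.25, 1.9, 0, 0, 5, -2.25, 1.9, 0, 0, 5, -2.25, 1.9, 0, 0, 5, -2.25, 1.9, 0, 0, 5, -2.25, 1.9, 0, 0, 5, -2.25, 1.9, 0, 0, 5, -2.25, 1.9, 0, 0, 5, -2.25, 1.9, 0, 0, 5, -2.25, 1.9, 0, 0, 5, 0, 0, 2.5, 0, 5, 0, 0, 2.5, 0, 5, 0, 0, 0, 0, 5, 0, 0, 0, 0, 5, 0, 0, 0, 0])

```text
time: 9.13
tcp_pos: [0.6451, 0.1043, 0.1255]
tool_rot: [180.0, -0.0, 102.9]
contact_force: [1.0, 0.7, -0.3]
grip_width: 0.0499
gripper_force: 0.0
```

```bash
python3 - <<'E'
from h import *
go(.6475,.105,.0435,102.9)
c=r.calibration("wrist"); i,d=r.grab_frame("wrist"); np.savez("w4.npz",i=i,d=d,**c);P=pts(c,d)
q=P[(P[...,2]>.045)&(P[...,2]<.065)&(abs(P[...,0]-.655)<.04)&(abs(P[...,1]-.07)<.07)]
m=q[:,:2].mean(0); v=np.linalg.svd(q[:,:2]-m,full_matrices=False)[2][0]; t=(q[:,:2]-m)@v; print(len(q),m+v*(t.min()+t.max())/2,v,np.ptp(t),q[:,2].max())
s=q[q[:,1]>.09]; print(s.mean(0)); go(.6475,.105,.0435,102.9)
E
```

```text
t 9.1333 tcp [0.6451 0.1043 0.1255] rot [ 1.7998e+02 -1.0000e-02  1.0294e+02]
shift cm first: [0.02 0.25 8.2 ] | turn rad 0.001 | shift after turn: [0.02 0.25 8.2 ]
2372 [0.65652546 0.06883723] [-0.21958769  0.97559277] 0.11714429689635025 0.05888046155381027
[0.64723575 0.11010421 0.05337884]
t 9.1833 tcp [0.6457 0.1043 0.1264] rot [179.87   0.   102.95]
shift cm first: [0.03 0.19 8.29] | turn rad 0.001 | shift after turn: [0.03 0.19 8.29]
```

Call:
move_arm(targets=[5, 0, 0.2, 2.4, 0, 5, 0, 0, 2.4, 0, 5, 0, 0, 1.6, 0, 5, 0, 0, 1.0, 0, 5, 0, 0, 0.85, 0, 5, 0, 0, 0, 0, 1, 0, 0, 0, 0, 1, 0, 0, 0, 0, 1, 0, 0, 0, 0, 1, 0, 0, 0, 0, 1, 0, 0, 0, 0, 1, 0, 0, 0, 0])

```text
time: 10.18
tcp_pos: [0.6483, 0.1043, 0.0441]
tool_rot: [179.8, 0.0, 102.9]
contact_force: [-0.9, 0.6, 6.3]
grip_width: 0.0136
gripper_force: 58.8
```

Call:
move_arm(targets=[1, 0, 0, -0.5, 0, 1, 0, 0, -1.5, 0, 1, 0, 0, -3, 0, 1, 0, 0, -3, 0, 1, 0, 0, -3, 0, 1, 0, 0, -3, 0, 1, 0, 0, -1, 0, 1, 0, 0, 0, 0, 1, 0, 0, 0, 0])

```text
time: 10.93
tcp_pos: [0.6464, 0.1042, 0.1913]
tool_rot: [-179.9, -0.0, 102.9]
contact_force: [0.1, 0.1, -1.6]
grip_width: 0.013
gripper_force: 58.7
```

```bash
python3 - <<'E'
from h import *
o=r.observe(); print(o["grip_width"],o["contact_force"])
c=r.calibration("wrist"); i,d=r.grab_frame("wrist"); np.savez("w5.npz",i=i,d=d,**c); cv2.imwrite("pics/w5.png",i[...,::-1])
z=np.load("top0.npz"); P=pts(r.calibration("top"),z["d"]); q=P[195:305,345:478].reshape(-1,3); q=q[(q[:,2]>.015)&(q[:,2]<.03)]
for y in(-.32,-.27,-.22,-.19):
    s=q[abs(q[:,1]-y)<.008]; h,e=np.histogram(s[:,0],bins=np.arange(.38,.65,.006)); print(y,[(round(float(a),3),int(b)) for a,b in zip(e,h) if b>1])
for x in(.44,.46,.48):
    s=q[abs(q[:,0]-x)<.008]; h,e=np.histogram(s[:,1],bins=np.arange(-.40,-.13,.006)); print(x,[(round(float(a),3),int(b)) for a,b in zip(e,h) if b>1])
go(.476+.004,-.227,.1,85)
E
```

```text
0.013009877019743973 [ 0.08630015  0.12411875 -1.56802742]
-0.32 [(0.416, 13), (0.422, 6), (0.536, 21), (0.542, 21), (0.548, 22), (0.554, 16), (0.584, 13), (0.59, 11)]
-0.27 [(0.422, 20), (0.536, 11), (0.542, 3), (0.548, 4), (0.566, 8), (0.572, 5), (0.59, 19), (0.596, 4)]
-0.22 [(0.422, 8), (0.428, 10), (0.542, 6), (0.548, 8), (0.554, 4), (0.56, 5), (0.59, 5), (0.596, 18)]
-0.19 [(0.428, 18), (0.554, 9), (0.56, 13), (0.566, 13), (0.572, 12), (0.578, 9), (0.584, 5), (0.596, 20), (0.602, 4)]
0.44 [(-0.37, 9), (-0.364, 25), (-0.202, 2), (-0.184, 3), (-0.178, 3), (-0.172, 4), (-0.166, 3), (-0.16, 12), (-0.154, 13)]
0.46 [(-0.37, 15), (-0.364, 17), (-0.16, 15), (-0.154, 6)]
0.48 [(-0.37, 26), (-0.364, 4), (-0.16, 17), (-0.154, 2)]
t 10.9833 tcp [0.6456 0.1043 0.1899] rot [-1.7976e+02 -4.0000e-02  1.0289e+02]
shift cm first: [-28.6  -23.53   8.99] | turn rad 0.312 | shift after turn: [-34.44 -13.61   8.99]
```

View pics/w5.png

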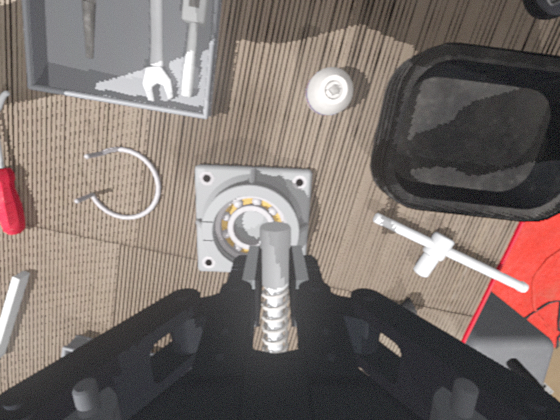

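The plunger is held by its body. The carrier is clear, with the bore around (252,228) and scribed lines at about (205,222) and (205,240). The ring tangs are near (90,155) and (82,200). On to the parts tray.

Call:
move_arm(targets=[1, 0, 0, 0, 0.104, 1, 0, 0, 0, 0.104, 1, 0, 0, 0, 0.104, 1, -2.82, -1.16, 0, 0, 1, -2.82, -1.16, 0, 0, 1, -2.82, -1.16, 0, 0, 1, -2.82, -1.16, 0, 0, 1, -2.82, -1.16, 0, 0, 1, -2.82, -1.16, 0, 0, 1, -2.82, -1.16, 0, 0, 1, -2.82, -1.16, 0, 0, 1, -2.82, -1.16, 0, 0, 1, -2.82, -1.16, 0, 0, 1, -2.82, -1.16, 0, 0, 1, -2.82, -1.16, 0, 0, 1, 0, 0, 2.6, 0, 1, 0, 0, 2.6, 0, 1, 0, 0, 2.6, 0, 1, 0, 0, 0, 0, 1, 0, 0, 0, 0])

```text
time: 12.65
tcp_pos: [0.4764, -0.2194, 0.1116]
tool_rot: [-179.6, -0.1, 85.0]
contact_force: [0.3, -1.1, -1.1]
grip_width: 0.0134
gripper_force: 58.8
```

```bash
python3 - <<'E'
from h import *
o=r.observe();c=r.calibration("wrist"); i,d=r.grab_frame("wrist"); np.savez("w6.npz",i=i,d=d,**c); P=pts(c,d)
q=P[(P[...,2]>.014)&(P[...,2]<.03)]
for y in(-.30,-.2,-.18):
    s=q[abs(q[:,1]-y)<.008]; h,e=np.histogram(s[:,0],bins=np.arange(.38,.65,.006)); print(y,[(round(float(a),3),int(b)) for a,b in zip(e,h) if b>9])
t=o["tcp_pos"]; m=(abs(P[...,2]-t[2])<.04)&(abs(P[...,0]-t[0])<.012)&(P[...,1]>t[1]+.008)&(P[...,1]<t[1]+.05); s=P[m]; print(len(s),s.min(0)-t,s.max(0)-t)
print(o["grip_width"],o["contact_force"]); go(.477,-.221,.008,84.7)
E
```

```text
-0.3 [(0.584, 115), (0.59, 79)]
-0.2 [(0.422, 30), (0.428, 151), (0.542, 36), (0.548, 141), (0.554, 181), (0.56, 148), (0.566, 140), (0.572, 35), (0.59, 26), (0.596, 245)]
-0.18 [(0.428, 191), (0.572, 33), (0.578, 11), (0.596, 277), (0.602, 12)]
2077 [-0.01199475  0.00801015 -0.00404041] [0.01198076 0.02254105 0.03979675]
0.013449204577353891 [ 0.25306517 -1.08768868 -1.08254181]
t 12.7 tcp [ 0.4781 -0.2204  0.1135] rot [-1.7984e+02 -1.0000e-02  8.5030e+01]
shift cm first: [-0.07 -0.11 10.55] | turn rad 0.006 | shift after turn: [-0.07 -0.11 10.55]
```

Call:
move_arm(targets=[1, 0, -0.1, 2.8, 0, 1, 0, 0, 2.8, 0, 1, 0, 0, 2.4, 0, 1, 0, 0, 1.4, 0, 1, 0, 0, 0.7, 0, 1, 0, 0, 0.2, 0, 1, 0, 0, 0, 0, 3.2, 0, 0, 0, 0, 3.2, 0, 0, 0, 0, 3.2, 0, 0, 0, 0, 3.2, 0, 0, -0.6, 0, 3.2, 0, 0, -1.6, 0, 3.2, 0, 0, -3, 0, 3.2, 0, 0, -3, 0, 3.2, 0, 0, -3, 0, 3.2, 0, 0, -3, 0, 3.2, 0, 0, -3, 0, 3.2, 0, 0, -3, 0, 3.2, 0, 0, 0, 0])

```text
time: 14.28
tcp_pos: [0.4814, -0.2235, 0.2207]
tool_rot: [179.2, 0.2, 85.0]
contact_force: [0.6, -0.9, 0.6]
grip_width: 0.0321
gripper_force: 0.0
```

```bash
python3 - <<'E'
from h import *
c=r.calibration("wrist"); i,d=r.grab_frame("wrist"); P=pts(c,d)
q=P[(P[...,2]>.010)&(P[...,2]<.03)&(abs(P[...,0]-.477)<.04)&(abs(P[...,1]+.26)<.095)]
print(len(q),q.mean(0),q.min(0),q.max(0))
go(.448+.0,.073-.0,.25,81.3)
E
```

```text
986 [ 0.47621016 -0.25427699  0.01646439] [ 0.46335283 -0.31624662  0.0100074 ] [ 0.48753775 -0.19896525  0.02206932]
t 14.3333 tcp [ 0.4801 -0.2225  0.2179] rot [1.7949e+02 1.3000e-01 8.5000e+01]
shift cm first: [29.16 -5.78 -3.21] | turn rad 0.065 | shift after turn: [28.73 -7.64 -3.21]
```

Call:
move_arm(targets=[6, 2.89, -0.55, -0.4, 0, 6, 2.89, -0.55, -0.4, 0, 6, 2.89, -0.55, -0.4, 0, 6, 2.89, -0.55, -0.4, 0, 6, 2.89, -0.55, -0.4, 0, 6, 2.89, -0.55, -0.4, 0, 6, 2.89, -0.55, -0.4, 0, 6, 2.89, -0.55, -0.4, 0, 6, 2.89, -0.55, -0.4, 0, 6, 2.89, -0.55, -0.4, 0])

```text
time: 15.17
tcp_pos: [0.4471, 0.0732, 0.253]
tool_rot: [-179.9, 0.0, 85.0]
contact_force: [-0.1, -0.6, -1.1]
grip_width: 0.0601
gripper_force: 0.0
```

Call:
move_arm(targets=[8.5, 0, 0, 0, 0.109, 8.5, 0, 0, 0, 0.109, 8.5, 0, 0, 0, 0.109, 8.5, 0, 0, 0, 0.109, 8.5, 0, 0, 0, 0.109, 8.5, 0, 0, 0, 0.109, 8.5, 0, 0, 0, 0.109, 8.5, 0, 0, 0, 0.109, 8.5, 0, 0, 0, 0.109, 8.5, 0, 0, 0, 0.109, 8.5, 0, 0, 0, 0.109, 8.5, 0, 0, 0, 0.109, 8.5, 0, 0, 0, 0.109, 8.5, 0, 0, 0, 0.109, 8.5, 0, 0, 0, 0.109, 8.5, 0, 0, 0, 0, 8.5, 0, 0, 0, 0, 8.5, 0, 0, 0, 0])

```text
time: 16.67
tcp_pos: [0.4479, 0.0718, 0.253]
tool_rot: [180.0, 0.0, -8.5]
contact_force: [0.6, -0.4, 0.4]
grip_width: 0.0852
gripper_force: 0.0
```

```bash
python3 - <<'E'
from h import *
o=r.observe(); print(o["time"],o["tcp_pos"],o["tool_rot"],o["qpos"])
c=r.calibration("wrist"); i,d=r.grab_frame("wrist"); np.savez("w7.npz",i=i,d=d,**c); cv2.imwrite("pics/w7.png",i[...,::-1])
P=pts(c,d)
m=(P[...,2]>.022)&(P[...,2]<.04)&(np.linalg.norm(P[...,:2]-[.455,.073],axis=2)<.06)
n,l,s,cc=cv2.connectedComponentsWithStats(m.astype(np.uint8),connectivity=8)
for k in range(1,n):
    if s[k,4]>3: q=P[l==k]; print("tang",s[k],cc[k],q.mean(0),q[:,2].max())
m=(P[...,2]>.036)&(P[...,2]<.045)&(np.linalg.norm(P[...,:2]-[.631,.056],axis=2)<.07); q=P[m]
x,y=q[:,0],q[:,1]; print("rim",len(q),q.mean(0),cv2.minEnclosingCircle((q[:,:2]*1000).astype(np.float32)))
m=(P[...,2]>.003)&(P[...,2]<.008)&(np.linalg.norm(P[...,:2]-[.483,.068],axis=2)<.055); q=P[m]
A=np.c_[2*q[:,:2],np.ones(len(q))]; s=np.linalg.lstsq(A,(q[:,:2]**2).sum(1),rcond=None)[0]; print("ring",len(q),s[:2],np.sqrt(s[2]+s[0]**2+s[1]**2))
E
```

```text
16.6667 [0.44787525 0.07182766 0.25301948] [ 1.79981699e+02  4.57835464e-02 -8.53658509e+00] [ -45.65141847    6.06782843   37.97097542   99.43387862   -3.84091948
   75.85569274 -105.42993805]
tang [253 175   4   5  19] [254.57894737 177.10526316] [0.45332848 0.09721606 0.02903723] 0.03253804542926014
tang [293 176   5   5  17] [295.17647059 177.88235294] [0.44494404 0.04736532 0.02959283] 0.033874587564754366
rim 1914 [0.60427134 0.06051353 0.03959955] ((628.9597778320312, 57.068519592285156), 51.94826889038086)
ring 497 [0.47861272 0.06741106] 0.039216769479845835
```

View pics/w7.png

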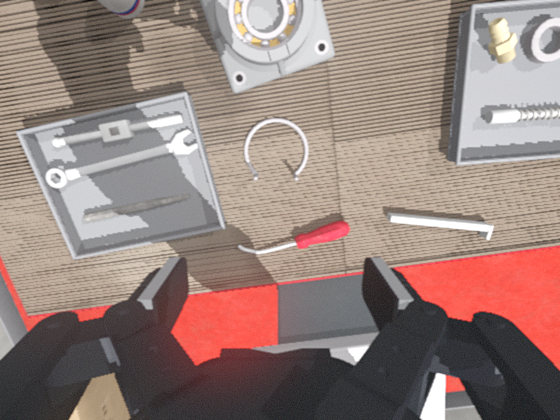

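The ring tangs sit at (254,177) and (295,178), and the spacing, tilt and circle centre all agree with the given sizes. Punch and plunger lie in their trays. I'm descending on the tangs.

Call:
move_arm(targets=[8.5, 0.1, -0.07, 2.6, 0.018, 8.5, 0, 0, 2.6, 0, 8.5, 0, 0, 2.6, 0, 8.5, 0, 0, 2.6, 0, 8.5, 0, 0, 2.6, 0, 8.5, 0, 0, 2.6, 0, 8.5, 0, 0, 2.6, 0, 8.5, 0, 0, 2.6, 0, 8.5, 0, 0, 1.8, 0, 8.5, 0, 0, 1.0, 0, 8.5, 0, 0, 0.5, 0, 8.5, 0, 0, 0.35, 0, 8.5, 0, 0, 0, 0, 8.5, 0, 0, 0, 0, 8.5, 0, 0, 0, 0])

```text
time: 17.97
tcp_pos: [0.4504, 0.0727, 0.0099]
tool_rot: [-179.9, -0.1, -9.7]
contact_force: [1.1, 0.8, -0.2]
grip_width: 0.0853
gripper_force: 0.0
```

```bash
python3 - <<'E'
from h import *
go(.4491,.0723,.0085,-9.57)
c=r.calibration("wrist"); i,d=r.grab_frame("wrist"); np.savez("w8.npz",i=i,d=d,**c); cv2.imwrite("pics/w8.png",i[...,::-1])
P=pts(c,d)
m=(P[...,2]>.022)&(P[...,2]<.037)&(np.linalg.norm(P[...,:2]-[.455,.073],axis=2)<.035)
n,l,s,cc=cv2.connectedComponentsWithStats(m.astype(np.uint8),connectivity=8)
for k in range(1,n):
    if s[k,4]>3: q=P[l==k]; print("tang",s[k],q.mean(0),q[:,2].max())
E
```

```text
t 17.9667 tcp [0.4504 0.0727 0.0099] rot [-1.7994e+02 -1.2000e-01 -9.6800e+00]
shift cm first: [-0.12  0.06  0.14] | turn rad -0.002 | shift after turn: [-0.12  0.06  0.14]
tang [219 272  13  19 172] [0.45353935 0.09660163 0.02811818] 0.03219938550002863
tang [325 272  14  18 167] [0.44544916 0.04733694 0.02822095] 0.03290003284570385
```

View pics/w8.png

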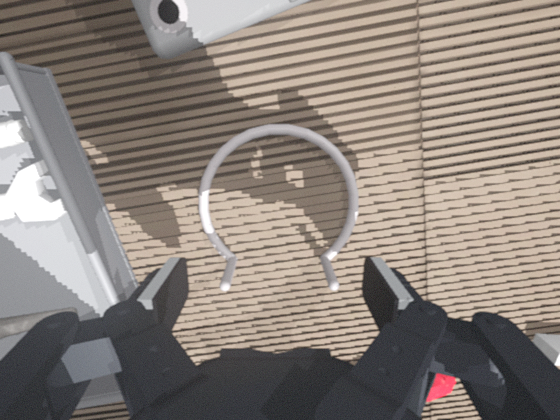

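The tangs stand symmetrically between the fingers, at (225,285) and (333,285). I'll squeeze gradually to 24 mm, raising the hand as the pads swing forward.

Call:
move_arm(targets=[7, 0, 0, 0, 0, 6, 0, 0, 0, 0, 5.6, 0, 0, 0, 0, 5.6, 0, 0, 0, 0, 5.2, 0, 0, -0.07, 0, 4.8, 0, 0, -0.07, 0, 4.4, 0, 0, -0.07, 0, 4.0, 0, 0, -0.07, 0, 3.7, 0, 0, -0.035, 0, 3.4, 0, 0, -0.035, 0, 3.0, 0, 0, -0.035, 0, 2.7, 0, 0, -0.02, 0, 2.4, 0, 0, -0.02, 0, 2.4, 0, 0, 0, 0, 2.4, 0, 0, 0, 0, 2.4, 0, 0, 0, 0])

```text
time: 19.35
tcp_pos: [0.4493, 0.0725, 0.0131]
tool_rot: [180.0, 0.0, -9.7]
contact_force: [-0.8, 0.9, 0.3]
grip_width: 0.0244
gripper_force: 10.4
```

```bash
cat > ring.py <<'E'
from h import *
def ring(tag,zlo=.008):
    o=r.observe(); t=o["tcp_pos"]; print(o["time"],"tcp",t.round(4),o["tool_rot"].round(2),"w",o["grip_width"],"F",o["contact_force"].round(1),o["gripper_force"])
    c=r.calibration("wrist"); i,d=r.grab_frame("wrist"); np.savez(tag+".npz",i=i,d=d,**c); cv2.imwrite(f"pics/{tag}.png",i[...,::-1])
    P=pts(c,d); w=np.radians(o["tool_rot"][2]); X=np.array([np.cos(w),np.sin(w)]);Y=np.array([np.sin(w),-np.cos(w)])
    L=np.stack([(P[...,:2]-t[:2])@X,(P[...,:2]-t[:2])@Y,P[...,2]-t[2]],-1)
    return L,P,d,i,o
E
python3 - <<'E'
from ring import *
L,P,d,i,o=ring("w9")
for nm,lo,hi in(("tangs",.004,.03),("wire",-.016,-.004)):
    if nm=="tangs": m=(L[...,2]>lo)&(L[...,2]<hi)&(abs(L[...,0])<.02)&(abs(L[...,1])<.04)
    else: m=(L[...,2]>lo)&(L[...,2]<hi)&(L[...,0]>.01)&(L[...,0]<.09)&(abs(L[...,1])<.05)
    n,l,s,cc=cv2.connectedComponentsWithStats(m.astype(np.uint8),connectivity=8)
    for k in range(1,n):
        if s[k,4]>15: q=L[l==k]; print(nm,s[k],(q.mean(0)*1000).round(1),(q.min(0)*1000).round(1),(q.max(0)*1000).round(1))
E
```

```text
19.35 tcp [0.4493 0.0725 0.0131] [ 1.80e+02  1.00e-02 -9.69e+00] w 0.024389308819678015 F [-0.8  0.9  0.3] 10.353998243808746
tangs [ 215  246   45   67 1051] [  6.2 -16.8  17.9] [-11.  -26.8   4.1] [11.8 -8.6 30. ]
tangs [ 290  246   45   67 1048] [ 6.2 15.1 18.1] [-11.5   6.9   4.1] [11.8 24.9 30. ]
wire [  173    81   207   158 29545] [ 52.8   0.  -13.1] [ 10. -50. -16.] [90.  50.  -6.4]
```

View pics/w9.png

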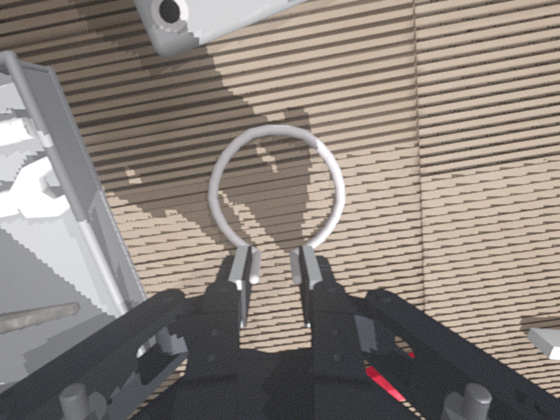

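The ring is squeezed squarely and the pads read 10.4 N, as expected. I'm closing to the 21 mm mark and lifting.

Call:
move_arm(targets=[2.25, 0, 0, 0, 0, 2.1, 0, 0, 0, 0, 2.1, 0, 0, 0, 0, 2.1, 0, 0, 0, 0, 2.1, 0, 0, -0.5, 0, 2.1, 0, 0, -1, 0, 2.1, 0, 0, -1.5, 0, 2.1, 0, 0, -2, 0, 2.1, 0, 0, -2, 0, 2.1, 0, 0, -1, 0, 2.1, 0, 0, 0, 0, 2.1, 0, 0, 0, 0, 2.1, 0, 0, 0, 0, 2.1, 0, 0, 0, 0])

```text
time: 20.57
tcp_pos: [0.4482, 0.0724, 0.0921]
tool_rot: [179.9, 0.1, -9.7]
contact_force: [-0.6, -0.2, -0.3]
grip_width: 0.0209
gripper_force: 11.4
```

```bash
python3 - <<'E'
from ring import *
L,P,d,i,o=ring("w10")
m=(L[...,2]>-.025)&(L[...,2]<.002)&(L[...,0]>.008)&(L[...,0]<.09)&(abs(L[...,1])<.05)
q=L[m]; print(len(q),(q.mean(0)*1000).round(1),(q.min(0)*1000).round(1),(q.max(0)*1000).round(1))
far=q[q[:,0]>.055];near=q[q[:,0]<.02]; print("z far/near",far[:,2].mean()*1000,near[:,2].mean()*1000, "width y",np.percentile(q[:,1],[.5,99.5]))
for n in("w2","w5","w7"):
    z=np.load(n+".npz"); c=dict(fov_y=float(z["fov_y"]),cx=float(z["cx"]),cy=float(z["cy"]),pose=z["pose"]); P=pts(c,z["d"])
    D=np.linalg.norm(P[...,:2]-[.629,.057],axis=2)
    m=(P[...,2]>.036)&(P[...,2]<.043)&(D<.06); q=P[m][:,:2]
    # boss outer / bore inner by angle
    a=np.arctan2(q[:,1]-.057,q[:,0]-.629); R=np.hypot(q[:,0]-.629,q[:,1]-.057); inn=[];out=[]
    for k in np.arange(-np.pi,np.pi,.1):
        s=(a>k)&(a<k+.1)
        if s.sum()>5: j=np.where(s)[0]; inn.append(q[j[R[j].argmin()]]); out.append(q[j[R[j].argmax()]])
    for nm,e in(("in",inn),("out",out)):
        e=np.array(e); w=np.ones(len(e),bool)
        for _ in range(4):
            A=np.c_[2*e,np.ones(len(e))]; s=np.linalg.lstsq(A[w],(e[w]**2).sum(1),rcond=None)[0]; rad=np.sqrt(s[2]+s[0]**2+s[1]**2); res=abs(np.hypot(*(e-s[:2]).T)-rad); w=res<max(.0012,np.median(res)*1.5)
        print(n,nm,len(e),w.sum(),s[:2].round(4),rad.round(4))
    m=(P[...,2]>.007)&(P[...,2]<.017)&(D<.1); rc=cv2.minAreaRect((P[m][:,:2]*1000).astype(np.float32)); print("   flange",rc)
E
```

```text
20.5667 tcp [0.4482 0.0724 0.0921] [ 1.7993e+02  1.3000e-01 -9.6900e+00] w 0.020892850906741114 F [-0.6 -0.2 -0.3] 11.412774324417114
3008 [43.6 -0.1 -9.5] [  8.  -35.7 -12.8] [69.2 35.7  1.1]
z far/near -9.701642096565868 -9.111488604457298 width y [-0.03487845  0.03460592]
w2 in 48 29 [0.6277 0.0555] 0.0414
w2 out 48 43 [0.6296 0.0563] 0.0517
   flange ((629.5595703125, 56.37297058105469), (129.6555633544922, 129.42562866210938), 10.364734649658203)
w5 in 47 40 [0.6297 0.0565] 0.04
w5 out 47 47 [0.6297 0.0565] 0.0518
   flange ((629.5261840820312, 56.870323181152344), (129.7366485595703, 129.08123779296875), 10.330857276916504)
w7 in 36 36 [0.6302 0.0566] 0.0401
w7 out 36 35 [0.63   0.0567] 0.0517
   flange ((617.4429321289062, 54.436920166015625), (104.21419525146484, 129.81954956054688), 10.258981704711914)
```

The ring is held level and centred: tilt about 0.01 rad, gap 20.9 mm. The carrier centre is (0.6297, 0.0566) with yaw 10.3°, consistent over the views. Moving over the bore.

Call:
move_arm(targets=[2.1, 0, 0, 0, -0.087, 2.1, 0, 0, 0, -0.087, 2.1, 0, 0, 0, -0.088, 2.1, 0, 0, 0, -0.087, 2.1, 1.0, 0.3, 0, 0, 2.1, 1.78, 0.6, 0, 0, 2.1, 1.78, 0.6, 0, 0, 2.1, 1.78, 0.6, 0, 0, 2.1, 1.78, 0.6, 0, 0, 2.1, 1.78, 0.6, 0, 0, 2.1, 1.78, 0.6, 0, 0, 2.1, 1.78, 0.6, 0, 0, 2.1, 0.8, 0.3, 0, 0, 2.1, 0, 0, 0, 0, 2.1, 0, 0, 0, 0, 2.1, 0, 0, 0, 0, 2.1, 0, 0, 0, 0, 2.1, 0, 0, 0, 0])

```text
time: 22.12
tcp_pos: [0.5973, 0.0512, 0.0932]
tool_rot: [-180.0, 0.0, 10.3]
contact_force: [-0.7, 0.7, -0.9]
grip_width: 0.0214
gripper_force: 11.4
```

```bash
cat >> ring.py <<'E'
def circ(e):
    w=np.ones(len(e),bool)
    for _ in range(4):
        A=np.c_[2*e,np.ones(len(e))]; s=np.linalg.lstsq(A[w],(e[w]**2).sum(1),rcond=None)[0]; rad=np.sqrt(s[2]+s[0]**2+s[1]**2); res=abs(np.hypot(*(e-s[:2]).T)-rad); w=res<max(.0012,np.median(res)*1.5)
    return s[:2].round(4),rad.round(4),w.sum()
def edge(q,c0,far):
    a=np.arctan2(q[:,1]-c0[1],q[:,0]-c0[0]); R=np.hypot(q[:,0]-c0[0],q[:,1]-c0[1]); o=[]
    for k in np.arange(-np.pi,np.pi,.1):
        j=np.where((a>k)&(a<k+.1))[0]
        if len(j)>5: o.append(q[j[R[j].argmax() if far else R[j].argmin()]])
    return np.array(o)
E
python3 - <<'E'
from ring import *
L,P,d,i,o=ring("w11"); t=o["tcp_pos"]
c0=np.array([.6297,.0566])
m=(P[...,2]>t[2]-.016)&(P[...,2]<t[2]-.006)&(np.linalg.norm(P[...,:2]-c0,axis=2)<.05)&(L[...,0]>.014); q=P[m]
e=edge(q[:,:2],c0,True); print("ring",circ(e),"x ext",np.percentile(L[m][:,0],99.8),"y",np.percentile(L[m][:,1],[.3,99.7]),"z far/near",[np.median(L[m][s,2]) for s in (L[m][:,0]>.06,L[m][:,0]<.025)])
m=(P[...,2]>.036)&(P[...,2]<.043)&(np.linalg.norm(P[...,:2]-c0,axis=2)<.06); q=P[m][:,:2]
print("rim out",circ(edge(q,c0,True)))
go(.5972,.0507,.0442,10.3)
E
```

```text
22.1167 tcp [0.5973 0.0512 0.0932] [-1.7996e+02  4.0000e-02  1.0330e+01] w 0.02136047503843817 F [-0.7  0.7 -0.9] 11.446694880723953
ring (array([0.6307, 0.0574]), np.float64(0.0353), np.int64(44)) x ext 0.06901436459398431 y [-0.03533439  0.03502062] z far/near [np.float64(-0.009753648363680034), np.float64(-0.009147554054575568)]
rim out (array([0.6302, 0.0566]), np.float64(0.0519), np.int64(52))
t 22.1667 tcp [0.5975 0.0512 0.0933] rot [-1.7996e+02  2.0000e-02  1.0330e+01]
shift cm first: [-0.04  0.04  4.91] | turn rad 0.0 | shift after turn: [-0.04  0.04  4.91]
```

View pics/w11.png

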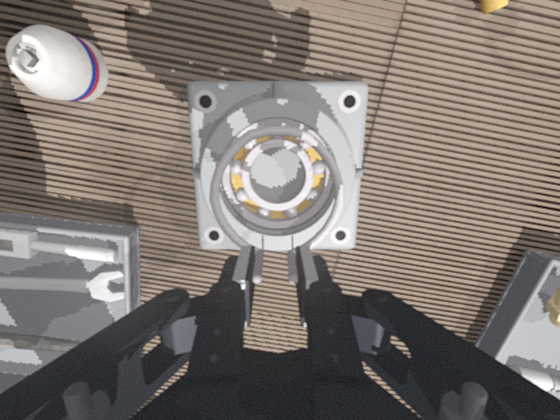

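The ring hovers over the bore, level and concentric within 1 mm, with the back near (275,120) and the tangs at the scribed side. Lowering slowly.

Call:
move_arm(targets=[2.1, -0.04, 0.05, 0.5, 0, 2.1, 0, 0, 0.8, 0, 2.1, 0, 0, 0.8, 0, 2.1, 0, 0, 0.7, 0, 2.1, 0, 0, 0.6, 0, 2.1, 0, 0, 0.5, 0, 2.1, 0, 0, 0.4, 0, 2.1, 0, 0, 0.3, 0, 2.1, 0, 0, 0.2, 0, 2.1, 0, 0, 0.1, 0, 2.1, 0, 0, 0, 0, 2.1, 0, 0, 0, 0, 2.1, 0, 0, 0, 0, 2.1, 0, 0, 0, 0, 2.1, 0, 0, 0, 0, 2.1, 0, 0, 0, 0])

```text
time: 23.5
tcp_pos: [0.5981, 0.0502, 0.0443]
tool_rot: [-180.0, -0.0, 10.3]
contact_force: [-0.3, -0.0, -1.2]
grip_width: 0.0215
gripper_force: 11.4
```

```bash
python3 - <<'E'
from ring import *
L,P,d,i,o=ring("w12"); t=o["tcp_pos"]; c0=np.array([.6299,.0566])
m=(P[...,2]>.0305)&(P[...,2]<.0368)&(np.linalg.norm(P[...,:2]-c0,axis=2)<.0385)&(L[...,0]>.014); q=P[m]
print("ring",len(q),circ(edge(q[:,:2],c0,True)),"x ext",np.percentile(L[m][:,0],99.8),"y",np.percentile(L[m][:,1],[.3,99.7]),"z far/near",[np.percentile(P[m][s,2],[50,90]) for s in (L[m][:,0]>.06,L[m][:,0]<.025)])
m=(P[...,2]>.038)&(P[...,2]<.043)&(np.linalg.norm(P[...,:2]-c0,axis=2)<.06); q=P[m][:,:2]
print("rim out",circ(edge(q,c0,True)))
cv2.imwrite("pics/w12c.png",cv2.resize(i[60:300,150:410,::-1],None,fx=2.3,fy=2.3,interpolation=cv2.INTER_CUBIC))
go(.5970,.0507,.0442,10.3)
E
```

```text
23.5 tcp [0.5981 0.0502 0.0443] [-1.800e+02 -2.000e-02  1.031e+01] w 0.0215277063193853 F [-0.3 -0.  -1.2] 11.44479900598526
ring 2727 (array([0.6314, 0.0563]), np.float64(0.0353), np.int64(43)) x ext 0.0689935774443428 y [-0.03525093  0.03501094] z far/near [array([0.03476169, 0.03571225]), array([0.03511638, 0.03601345])]
rim out (array([0.6301, 0.0566]), np.float64(0.0519), np.int64(56))
t 23.55 tcp [0.598  0.0502 0.0443] rot [-1.800e+02 -1.000e-02  1.031e+01]
shift cm first: [-0.09 -0.07  0.01] | turn rad 0.0 | shift after turn: [-0.09 -0.07  0.01]
```

View pics/w12c.png

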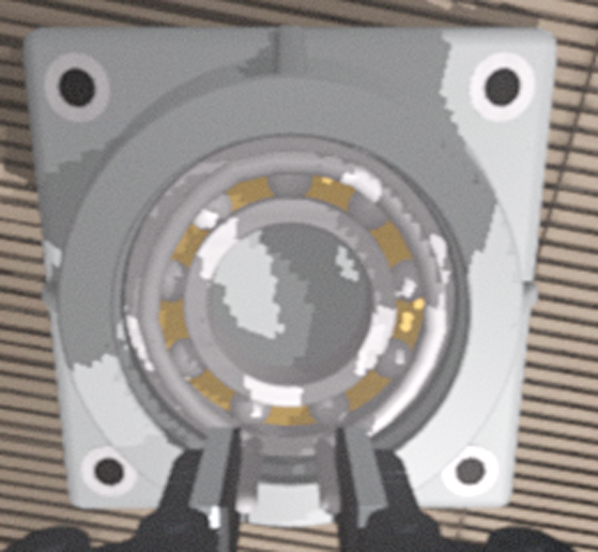

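The ring is in the bore at groove height, level, and about 1 mm forward of centre. One fine correction and settle.

Call:
move_arm(targets=[2.1, -0.04, -0.03, 0, 0, 2.1, -0.04, -0.02, 0, 0, 2.1, 0, 0, 0, 0, 2.1, 0, 0, 0, 0, 2.1, 0, 0, 0, 0, 2.1, 0, 0, 0, 0, 2.1, 0, 0, 0, 0, 2.1, 0, 0, 0, 0, 2.1, 0, 0, 0, 0, 2.1, 0, 0, 0, 0])

```text
time: 24.38
tcp_pos: [0.5971, 0.0505, 0.0441]
tool_rot: [-180.0, -0.0, 10.3]
contact_force: [1.1, -0.0, -0.7]
grip_width: 0.0209
gripper_force: 11.4
```

```bash
python3 - <<'E'
from ring import *
L,P,d,i,o=ring("w13"); c0=np.array([.6299,.0566])
m=(P[...,2]>.0305)&(P[...,2]<.0368)&(np.linalg.norm(P[...,:2]-c0,axis=2)<.0385)&(L[...,0]>.014); q=P[m]
s=circ(edge(q[:,:2],c0,True)); print(s,np.percentile(L[m][:,0],99.8))
F=np.linalg.norm(o["contact_force"])
if np.linalg.norm(s[0]-c0)<.0016 and F<4 and abs(o["tcp_pos"][2]-.0443)<.001: print(r.finish_job())
E
```

```text
24.3833 tcp [0.5971 0.0505 0.0441] [-180.    -0.    10.3] w 0.02090509032330525 F [ 1.1 -0.  -0.7] 11.445302814245224
(array([0.6305, 0.0566]), np.float64(0.0353), np.int64(45)) 0.06903119886786212
the job is handed in; nothing more can be done
None
```

I handed the job in at about 24 s: the punch and plunger are in their trays, and the ring is held level in the bore at groove height, with a 20.9 mm gap and within about 1 mm of centre; no verdict came back.

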